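Click the accessory box onto the sewing machine

ROBOT

A 6-joint arm with a two-finger parallel gripper is mounted at the origin on the work surface. World frame = base frame: x ahead of the robot, y to its left, z up, the work surface at z = 0. Lengths are in m, angles in rad, forces in N, time in s.
With the tool pointing down it reaches from about 0.325 to 0.75 m from the base axis. Payload 7.6 kg.
Tool frame: the origin (TCP) lies at the centre of the arm's flange, where the gripper is bolted on; the fingertips stand 173 mm ahead of it and the grasp point (between the pads) lies env.tcp_to_grasp ahead of it (env.tcp_to_grasp is the distance from the TCP to the grasp point, in m); z points along the fingers, y is the line along which they close (so a half turn about z gives the same grasp; the last joint's range is limited). The gripper opens to 85 mm and grips with 20 to 120 N. Pads are 22 mm wide; open, the fingers measure 114 mm over their backs; the gripper's body (76 mm by 85 mm) begins 54 mm behind the grasp point. The pads swing forward as they close: fully open they stand 13 mm farther back than shut.
Start: joints at [-1.382, 0.052, 1.401, -0, 1.689, -0.07], TCP at [0.134, -0.508, 0.405] pointing down, gripper open.
Joint ranges: [-2.9, 2.9], [-0.91, 2.17], [0.12, 2.37], [-1.06, 4.2], [0.26, 2.73], [-2.93, 2.93]. Speed limits (rad/s): [2.57, 2.57, 3.01, 3.14, 3.14, 3.14].

INTERFACE

Orientations are given as a rotation vector (axis times angle).
In Python, from station import env gives the robot as it stands. The module is installed in compiled form; this text tells all that it offers.
- The arm moves only by the tool apply_moves, never from a script. Its argument "deltas" is a list of rows, each an object of numbers: "tx", "ty", "tz": the shift along the tool's x, y, z in m; "rx", "ry", "rz": the turn, a rotation vector about the tool's x, y, z in degrees; "gripper": the opening in per cent of the stroke, from 0 (shut) to 100 (fully open). In form: [{"tx": .., "ty": .., "tz": .., "rx": .., "ry": .., "rz": .., "gripper": ..}, ...]. A call has 1 to 5 rows; each row is the pose to reach, as a shift and turn from the pose commanded when the call began, along the tool's axes at that moment; what a row does not reach only later rows make up. A row lasts 1/8 s, in which the tool goes at most 62.5 mm and 10.7 degrees, less where a joint would pass 70% of its speed; a pose out of reach is approached as far as the arm can. A call with a gripper value outside its range is refused whole. The fingers move at their own pace and stop on an object; "squeeze" is the grip in N (left out, the last holds). Time passes only in rows, so rows that repeat a pose let the fingers close. It gives the time, the measured TCP pose, the force, the opening and the grip force at its end, in the units of the state.
- env.sense(): the state, without advancing time (a new reading comes with each control period).
- env.grab_frame(name): name is "scene" or "top" or "wrist"; returns (picture, depth): 420x560x3 uint8, red, green, blue; 420x560 float32, m along the optical axis (not along the pixel's ray), 0 where there is no reading.
- env.calibration(name): a dict with "intrinsics" (3x3 intrinsics, pixels), "T" (4x4, takes a point from camera to world coordinates); the wrist camera has in their place "tool_from_camera" (4x4, takes a point from camera to tool coordinates, whose origin is the TCP and whose axes are the flange's). Camera axes: x right, y up, looking along -z (the intrinsics and any distortion apply to the point x, -y, -z); pixel columns grow to the right and rows downward; lengths in m; the calibration is good to about 2 mm. A picture is of the moment at which its call begins: read the wrist's pose just before it. calibration takes no time and is no camera call.
- env.close_job(): hands the job in; it is judged then, once.
Trained networks look in the newest picture that a camera, given by its name, has taken for a name from the list of things; names that differ only in an ending like _2 or _b are one class to them, and where a whole thing is asked for, a point or a joint stands for the part that bears it (a point fixed in the world has none). Each returns a list of dicts, best first, with "p" (0 to 1); they miss things now and then, are a little off and sometimes report something else, mostly with a low value. They report only what shows in the picture. A call takes as long as a camera call. They do not tell look-alikes from the thing itself.
- env.look_for(target, camera): "at" ([column, row] in pixels, amid what is visible of it).
The state is a dict: "time_s": time; "qpos": joint angles; "joint_velocities": joint speeds; "tau": joint torques, N m; "tool_pos": TCP position; "ee_rot": TCP orientation; "ft_force": force on the tool from outside, world axes, zero at the start; "torque": the same for the moment, N m; "opening": finger opening in m; "finger_force": force on a finger pad.
Only numpy, scipy, OpenCV 4.12 (cv2) and the standard library are available. Lean on these libraries where they do the work, as an engineer would, in place of code of your own. Each camera call takes 0.05 s, during which the arm holds its last target. There are 200 camera calls.

TASK

Fit the accessory box back on the sewing machine: line it up with the free arm, slide it on and push its end until it clicks fully home, then stop pushing and let go. Do not ram it against the machine, and leave the other things on the table where they are.

Things in the scene. Friction and masses are not known exactly. Their poses are not given: they have to be found in the camera images.
- machine: Pale blue-grey free-arm sewing machine, fixed, 325 mm tall. Origin: on the table, under the free arm's centre line, in the plane of the flat shoulder the arm grows from. x to the back, y out along the arm to its nose, z up. Base x -95..75, y -220..0, 72 tall. Above the arm hangs the head: y 12..100, x -50..50, z 125..290 (presser foot and needle reach down to z 80); pillar y -215..-110.
- nose (a point): Tip of the machine's free arm, 130 mm from the shoulder, 47 mm above the table; machine's axes. The arm is a beam 60 mm wide (x -30..30), its top 72 mm above the table, with a half-round nose (radius 30) that leads the box on.
- catch_front (a joint): Inward travel (m) of the sprung steel roller in the front side of the free arm, 20 mm from the shoulder; a twin sits in the rear side. 0 = sprung out, 4.7 mm proud of the arm. Both are pressed in a few mm while the box's beads ride over them and spring out again (below 1 mm) when it has clicked home.
- box: Pale blue-grey plastic accessory box, loose on the table, 0.3 to 0.5 kg, U-shaped from above, 170 (x) by 175 (y) by 70 mm tall. Origin: underside, slot centre line, plane of the mouth; y from mouth to closed end. When home its origin and axes coincide with the machine's. Legs: front x -95..-35, rear x 35..75, y 0..133; closed end bar y 133..175. Slot 70 mm wide, open above and below.
- box_mouth (a point): Centre of the slot's mouth, 35 mm up, box's axes. Two beads just inside narrow it to 64 mm. The box slides along the arm on the table. From 19 to 9 mm before home the beads ride onto the rollers and it resists, to a peak of about 12 to 18 N; past that the last 4 mm snap home by themselves and its leg ends stop dead against the shoulder: more push only loads the machine.
- box_grip (a point): Centre of the box's closed end bar on the slot's centre line, half-way up (154 mm from the mouth, 35 mm above the underside), box's axes. The bar is 42 mm thick along y: the flat outer end face, to push on, is 21 mm further along +y. The bar can be pinched across its thickness, one finger in the slot, until the arm's nose comes near.
- home (a point): Point fixed to the machine, with its axes, where box_grip lies when the box is fully home (154 mm from the shoulder, 35 mm above the table).
- scissors: Dressmaking scissors lying flat, 190 mm long, red handles, 11 mm tall; leave alone. Origin near the pivot, blades along x.
- phone: Black phone lying flat, 150 x 72 x 9 mm; leave alone. Origin at the centre of its underside.
- pen_pot: Dark wooden pot of pens, 72 mm across, 170 mm tall; leave alone. Origin at the centre of its underside.
- spool_a: Sand-coloured thread spool, upright, 34 mm across, 58 mm tall; leave alone. Origin at the centre of its underside.
- spool_b: Brown thread spool, upright, 34 mm across, 58 mm tall; leave alone. Origin at the centre of its underside.
- tape: Round cream tape-measure case lying flat, 54 mm across, 16 mm tall; leave alone. Origin at the centre of its underside.
- button_jar: Clear jar with grey lid, 64 mm across, 75 mm tall; leave alone. Origin at the centre of its underside.
Things that resemble listed ones, but are neither listed nor needed, are in the scene too. What is shaped like the box but yellow is not meant.

How it is judged:
At the end, for the whole second after the job is handed in: The box sits flat on the table, around the free arm, snapped past the rollers: its end bar is within 3 mm of home along the arm (within 7 mm overall), within 0.06 rad of the arm's direction, level within 0.05 rad and at rest (y of box_grip in the frame of home between -0.003 and 0.003 m and distance between box_grip and home below 0.007 m and angle between the y axis of box_grip and the y axis of home, either way round below 0.06 rad and angle between box's own z axis and vertical below 0.05 rad and linear speed of box below 0.01 m/s); the robot touches nothing.
It fails at once if the box is rammed against the machine (more than 50 N between them) (contact force between box and machine above 50 N).
It fails at once if another thing on the table is moved by more than 30 mm (distance of any of scissors, phone, pen_pot, spool_a, spool_b, tape, button_jar from where it was at the start of the episode above 0.03 m).
It also fails if it takes over 58 s, if anything falls off the work surface, if the arm or the gripper's body presses on something with over 40 N, if the wrist force passes 120 N, or if a joint passes its speed limit or range.

## Working session

There is one attempt and no reset: what is moved stays moved. The work goes in short steps, Python scripts to look and compute and a tool call to move; the robot and the scene stay as the last step left them, time stands still between calls to the robot, and variables do not carry over. Pictures are saved under pics/ and viewed, at most 10 in all, crops included, and the job is handed in when it is done.

Besides the shell and the picture viewer there is one more tool, called after "Request:" as a command line: name --argument value ..., lists and objects as JSON in quotes. apply_moves: Moves the arm, as the interface text tells. Its arguments: {"type":"object","properties":{"deltas":{"type":"array","items":{"type":"object","properties":{"tx":{"type":"number"},"ty":{"type":"number"},"tz":{"type":"number"},"rx":{"type":"number"},"ry":{"type":"number"},"rz":{"type":"number"},"gripper":{"type":"number"}}}},"squeeze":{"type":"number"}},"required":["deltas"]}

```bash
mkdir -p pics
cat > h.py <<'E'
import numpy as np, cv2
from station import env
from scipy.spatial.transform import Rotation as R
def cam(name):
    c=env.calibration(name); s=env.sense()
    if 'T' in c: T=np.array(c['T'])
    else:
        W=np.eye(4); W[:3,:3]=R.from_rotvec(s['ee_rot']).as_matrix(); W[:3,3]=s['tool_pos']; T=W@np.array(c['tool_from_camera'])
    return np.array(c['intrinsics']),T
def grab(name):
    K,T=cam(name); im,d=env.grab_frame(name); return im,d,K,T
def cloud(d,K,T):
    v,u=np.mgrid[:d.shape[0],:d.shape[1]]
    P=np.stack([(u-K[0,2])/K[0,0]*d,-(v-K[1,2])/K[1,1]*d,-d],-1)
    return P@T[:3,:3].T+T[:3,3]
E
python3 - <<'E'
from h import *
print(env.calibration('top').keys(),env.tcp_to_grasp)
for n in('top','scene'):
    im,d,K,T=grab(n); np.savez(n+'.npz',im=im,d=d,K=K,T=T)
    cv2.imwrite(f'pics/{n}.png',im[...,::-1])
    for t in('box','machine','nose','box_grip','box_mouth'):
        P=cloud(d,K,T)
        for r in env.look_for(t,n)[:3]:
            u,v=map(int,r['at']); print(n,t,round(r['p'],2),u,v,P[v,u].round(3))
s=env.sense();print(s['time_s'],s['ee_rot'],s['opening'])
E
```

```text
dict_keys(['intrinsics', 'T']) 0.1547
top box 0.97 198 284 [0.179 0.317 0.004]
top box 0.9 252 194 [0.461 0.148 0.069]
top box 0.78 467 188 [ 0.505 -0.557 -0.002]
top machine 0.58 367 174 [ 0.475 -0.163  0.284]
top machine 0.21 384 130 [ 0.679 -0.271  0.061]
top nose 0.57 371 174 [ 0.474 -0.172  0.288]
top box_grip 0.92 253 195 [0.457 0.145 0.07 ]
top box_grip 0.75 467 194 [ 0.483 -0.55   0.009]
top box_grip 0.67 201 282 [ 0.185  0.309 -0.   ]
top box_mouth 0.9 465 192 [ 0.492 -0.55  -0.003]
top box_mouth 0.75 197 278 [0.2   0.306 0.076]
top box_mouth 0.67 252 193 [0.463 0.148 0.072]
scene box 0.93 137 380 [ 0.523 -0.521  0.069]
scene box 0.69 243 142 [0.193 0.236 0.073]
scene box 0.65 322 196 [0.515 0.189 0.026]
scene machine 0.73 238 244 [ 0.561 -0.265  0.223]
scene nose 0.62 241 245 [ 0.563 -0.258  0.215]
scene box_grip 0.96 137 379 [ 0.484 -0.501  0.002]
scene box_grip 0.64 244 139 [0.18  0.259 0.069]
scene box_grip 0.6 322 199 [0.545 0.127 0.069]
scene box_mouth 0.93 241 145 [0.195 0.222 0.07 ]
scene box_mouth 0.84 139 381 [ 0.529 -0.521  0.071]
scene box_mouth 0.82 325 197 [0.548 0.138 0.069]
0.6 [3.11522968e+00 4.05351417e-01 1.73414040e-05] 0.08525225611069201
```

```bash
python3 -c "
import cv2,numpy as np
a=cv2.imread('pics/top.png');b=cv2.imread('pics/scene.png')
cv2.imwrite('pics/both.png',cv2.resize(np.vstack([a,b]),(400,600)))"
```

```text
(no output)
```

View pics/top.png

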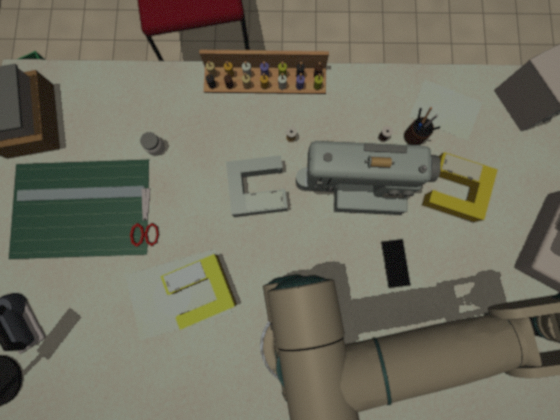

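View pics/scene.png

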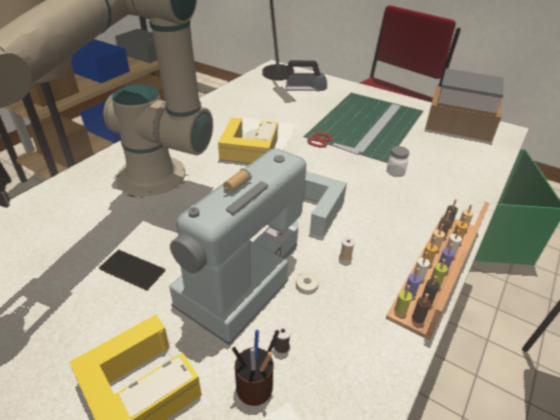

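The grey U at top (258,186) is the box: mouth towards the machine and wide leg on the robot's side. The U shapes at (198,290) and (462,185) are yellow look-alikes. The machine's free arm nose shows at (303,178), pointing about +y in the world. One crop to confirm, plus fits.

Run:
```python
from h import *
z=np.load('top.npz'); im,d,K,T=[z[k] for k in('im','d','K','T')]
P=cloud(d,K,T)
s=np.load('scene.npz'); P2=cloud(s['d'],s['K'],s['T'])
print('table z',np.median(P[250:260,300:380,2]) , np.median(P[100:120,220:280,2]))
Q=np.concatenate([P.reshape(-1,3),P2.reshape(-1,3)])
src=np.r_[np.zeros(P[...,0].size),np.ones(P2[...,0].size)]
m=(abs(Q[:,2]-.071)<.008)&(Q[:,0]>.3)&(Q[:,0]<.75)&(Q[:,1]<.35)&(Q[:,1]>-.45)
# raster height map 2mm/pixel : col = y from .3 down to -.45, row = x
img=np.zeros((450*1,750*1,3),np.uint8)
for k in(0,1):
    q=Q[m&(src==k)]
    c=((.3-q[:,1])*1000).astype(int).clip(0,749); r=((.75-q[:,0])*1000).astype(int).clip(0,449)
    img[r,c,2*k]=255
img=cv2.dilate(img,np.ones((2,2)))
for i in range(0,750,50): cv2.line(img,(i,0),(i,449 if i%100==0 else 8),(60,60,60),1)
for i in range(0,450,50): cv2.line(img,(0,i),(749 if i%100==50 else 8,i),(60,60,60),1)
cv2.imwrite('pics/hm.png',img)
c=im[130:240,215:445,::-1]; cv2.imwrite('pics/crop.png',cv2.resize(c,(782,374),interpolation=cv2.INTER_CUBIC))
```

```text
table z 0.0006327956175761207 -9.223323438001252e-06
```

View pics/hm.png

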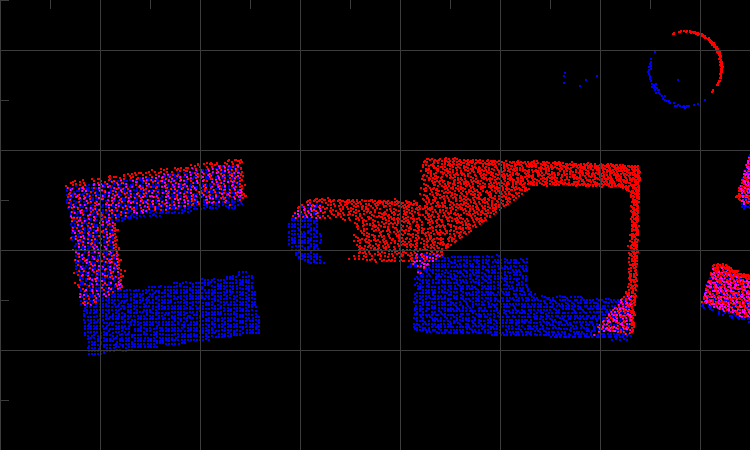

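View pics/crop.png

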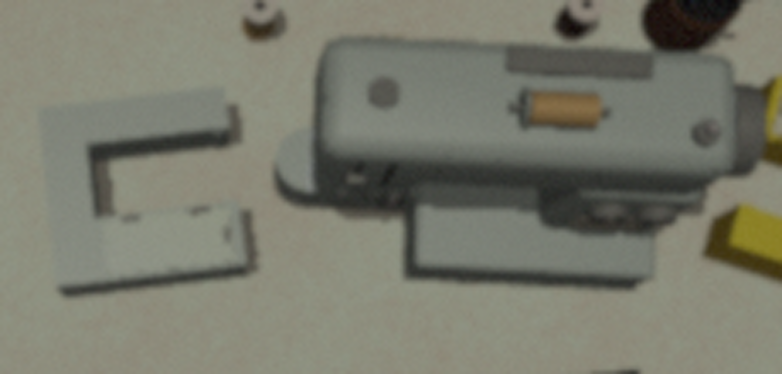

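The crop confirms it: the grey U box, slot open towards the arm's nose, with the machine to its right. The height map shows both outlines, so I'll fit the templates.

```bash
cat >> h.py <<'E'
from scipy.optimize import minimize
def fill(polys,half=.4,res=.001):
    n=int(2*half/res); m=np.zeros((n,n),np.uint8)
    for p in polys: cv2.fillPoly(m,[np.round((np.array(p)+half)/res).astype(int)],1)
    return m
def rect(a,b,c,d): return [(a,c),(b,c),(b,d),(a,d)]
BOX=fill([rect(-.095,-.035,0,.175),rect(.035,.075,0,.175),rect(-.095,.075,.133,.175)])
t=np.linspace(0,np.pi,20)
MAC=fill([rect(-.095,.075,-.22,0),rect(-.03,.03,0,.1),list(zip(.03*np.cos(t),.1+.03*np.sin(t)))])
def fit(q,M,x0):
    sd=(cv2.distanceTransform(1-M,cv2.DIST_L2,5)-cv2.distanceTransform(M,cv2.DIST_L2,5))*.001
    def f(x):
        c,s=np.cos(x[2]),np.sin(x[2]); l=(q-x[:2])@np.array([[c,-s],[s,c]])
        i=((l+.4)/.001).clip(0,798).astype(np.float32)
        v=cv2.remap(sd.astype(np.float32),i[:,:1],i[:,1:],cv2.INTER_LINEAR)[:,0]
        return np.mean(np.clip(v+.001,0,.015)**2)*1e6
    r=minimize(f,x0,method='Nelder-Mead',options=dict(initial_simplex=np.array(x0)+np.vstack([np.zeros(3),np.diag([.01,.01,.05])]),xatol=1e-5,fatol=1e-6))
    return r.x,r.fun
E
python3 - <<'E'
from h import *
L=[]
for n in('top','scene'):
    z=np.load(n+'.npz'); q=cloud(z['d'],z['K'],z['T']).reshape(-1,3)
    L.append(q[(abs(q[:,2]-.071)<.007)&(q[:,0]>.38)&(q[:,0]<.61)])
for nm,Qs in(('top',L[:1]),('scene',L[1:]),('both',L)):
    q=np.concatenate(Qs)
    print(nm,'box',fit(q[(q[:,1]>.03)&(q[:,1]<.26),:2],BOX,[.48,.05,.1]))
    print(nm,'mac',fit(q[(q[:,1]<.02)&(q[:,1]>-.36),:2],MAC,[.52,-.115,-.03]))
print(env.sense()['tool_pos'])
E
```

```text
top box (array([0.51191774, 0.05202385, 0.13343558]), np.float64(0.04975569620728493))
top mac (array([ 0.5127752 , -0.11519779, -0.04659904]), np.float64(0.00015523211914114654))
scene box (array([0.5164679 , 0.05080139, 0.12486734]), np.float64(0.2781227231025696))
scene mac (array([ 0.51863686, -0.11813684, -0.03632992]), np.float64(0.013175979256629944))
both box (array([0.51342431, 0.05098693, 0.12734171]), np.float64(0.4572110176086426))
both mac (array([ 0.51687148, -0.11700101, -0.03950667]), np.float64(0.31520429253578186))
[ 0.13438051 -0.50751207  0.40471987]
```

Machine is at about (0.517, -0.117, yaw -0.04) and the box at (0.513, 0.051, yaw 0.128). So box_grip is at (0.493, 0.204), and the 168 mm travel agrees with the pictures. Going above it, passing in front of the machine.

Request:
apply_moves --deltas '[{"tx":0.2,"ty":-0.225,"tz":0},{"tx":0.2,"ty":-0.225,"tz":0},{"tx":0.2,"ty":-0.225,"tz":0},{"tx":0.2,"ty":-0.225,"tz":0},{"tx":0.2,"ty":-0.225,"tz":0}]'

```text
invalid input
```

Request:
apply_moves --deltas '[{"tx":0.04,"ty":-0.045,"tz":0,"rx":0,"ry":0,"rz":0,"gripper":100},{"tx":0.08,"ty":-0.09,"tz":0,"rx":0,"ry":0,"rz":0,"gripper":100},{"tx":0.12,"ty":-0.135,"tz":0,"rx":0,"ry":0,"rz":0,"gripper":100},{"tx":0.16,"ty":-0.18,"tz":0,"rx":0,"ry":0,"rz":0,"gripper":100},{"tx":0.2,"ty":-0.225,"tz":0,"rx":0,"ry":0,"rz":0,"gripper":100}]'

```text
time_s: 1.23
tool_pos: [0.2704, -0.237, 0.4049]
ee_rot: [3.115, 0.404, 0.001]
ft_force: [0.5, -0.4, 0.9]
opening: 0.0855
finger_force: 0.0
```

Request:
apply_moves --deltas '[{"tx":0.04,"ty":-0.045,"tz":0,"rx":0,"ry":0,"rz":0,"gripper":100},{"tx":0.08,"ty":-0.09,"tz":0,"rx":0,"ry":0,"rz":0,"gripper":100},{"tx":0.12,"ty":-0.135,"tz":0,"rx":0,"ry":0,"rz":0,"gripper":100},{"tx":0.16,"ty":-0.18,"tz":0,"rx":0,"ry":0,"rz":0,"gripper":100},{"tx":0.2,"ty":-0.225,"tz":0,"rx":0,"ry":0,"rz":0,"gripper":100}]'

```text
time_s: 1.85
tool_pos: [0.4062, 0.032, 0.4051]
ee_rot: [3.115, 0.406, 0.002]
ft_force: [0.8, -1.8, -0.2]
opening: 0.0854
finger_force: 0.0
```

Request:
apply_moves --deltas '[{"tx":0.04,"ty":-0.045,"tz":0.0,"rx":0,"ry":0,"rz":2,"gripper":100},{"tx":0.08,"ty":-0.09,"tz":0.02,"rx":0,"ry":0,"rz":4,"gripper":100},{"tx":0.12,"ty":-0.135,"tz":0.04,"rx":0,"ry":0,"rz":7.5,"gripper":100},{"tx":0.128,"ty":-0.144,"tz":0.06,"rx":0,"ry":0,"rz":7.5,"gripper":100},{"tx":0.128,"ty":-0.144,"tz":0.06,"rx":0,"ry":0,"rz":7.5,"gripper":100}]'

```text
time_s: 2.48
tool_pos: [0.4926, 0.2025, 0.3426]
ee_rot: [3.134, 0.203, -0.007]
ft_force: [-0.7, -0.2, 0.8]
opening: 0.0854
finger_force: 0.0
```

Run:
```python
from h import *
im,d,K,T=grab('wrist'); cv2.imwrite('pics/w1.png',im[...,::-1])
q=cloud(d,K,T).reshape(-1,3); q=q[(abs(q[:,2]-.071)<.008)&(q[:,0]>.38)&(q[:,0]<.61)]
print(fit(q[(q[:,1]>.03)&(q[:,1]<.26),:2],BOX,[.513,.051,.128]), np.median(q[:,2]),q[:,1].min(),q[:,1].max())
im,d,K,T=grab('top')
s=env.sense();print(s['tool_pos'],s['ee_rot'],s['ft_force'])
```

```text
(array([0.51636236, 0.05061973, 0.13741426]), np.float64(0.026135358959436417)) 0.0701574267944872 -0.019569388883698663 0.23388118975916433
[0.49271866 0.2013454  0.34540642] [3.13501139e+00 2.00397411e-01 7.36923174e-04] [0.42144144 0.30808974 0.73132746]
```

View pics/w1.png

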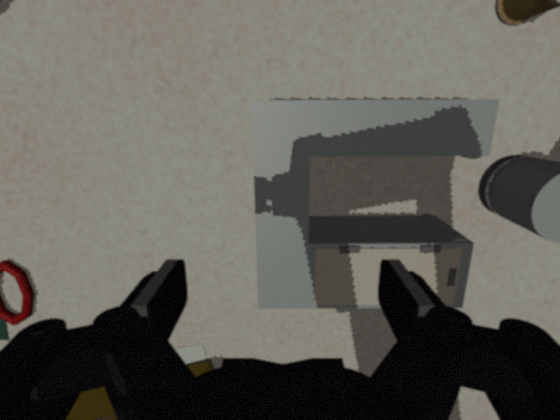

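The wrist view shows the grey bar at (285,200), with the fingers at (160,310) and (405,310) set to straddle it. The fit agrees within 3 mm, so descend and pinch lightly.

Request:
apply_moves --deltas '[{"tx":0.003,"ty":-0.002,"tz":0.04,"rx":0,"ry":0,"rz":0,"gripper":100},{"tx":0.003,"ty":-0.002,"tz":0.08,"rx":0,"ry":0,"rz":0,"gripper":100},{"tx":0.003,"ty":-0.002,"tz":0.12,"rx":0,"ry":0,"rz":0,"gripper":100},{"tx":0.003,"ty":-0.002,"tz":0.146,"rx":0,"ry":0,"rz":0,"gripper":100},{"tx":0.003,"ty":-0.002,"tz":0.146,"rx":0,"ry":0,"rz":0,"gripper":100}]'

```text
time_s: 3.2
tool_pos: [0.4952, 0.2031, 0.1983]
ee_rot: [3.135, 0.199, -0.003]
ft_force: [-0.5, 0.1, 0.8]
opening: 0.0852
finger_force: 0.0
```

Request:
apply_moves --deltas '[{"tx":0,"ty":0,"tz":0,"rx":0,"ry":0,"rz":0,"gripper":30},{"tx":0,"ty":0,"tz":0,"rx":0,"ry":0,"rz":0,"gripper":30},{"tx":0,"ty":0,"tz":0,"rx":0,"ry":0,"rz":0,"gripper":30},{"tx":0,"ty":0,"tz":0,"rx":0,"ry":0,"rz":0,"gripper":30},{"tx":0,"ty":0,"tz":0,"rx":0,"ry":0,"rz":0,"gripper":30}]' --squeeze 25

```text
time_s: 3.82
tool_pos: [0.496, 0.2043, 0.2004]
ee_rot: [-3.135, -0.201, -0.004]
ft_force: [-0.3, -1.9, 6.7]
opening: 0.0419
finger_force: 26.6
```

Request:
apply_moves --deltas '[{"tx":0.008,"ty":0.003,"tz":0,"rx":0,"ry":0,"rz":2.4,"gripper":30},{"tx":0.016,"ty":0.008,"tz":0,"rx":0,"ry":0,"rz":4.8,"gripper":30},{"tx":0.024,"ty":0.014,"tz":0,"rx":0,"ry":0,"rz":7.2,"gripper":30},{"tx":0.0305,"ty":0.021,"tz":0,"rx":0,"ry":0,"rz":9.6,"gripper":30},{"tx":0.0305,"ty":0.021,"tz":0,"rx":0,"ry":0,"rz":9.6,"gripper":30}]'

```text
time_s: 4.45
tool_pos: [0.5293, 0.1873, 0.2004]
ee_rot: [-3.14, 0.064, -0.005]
ft_force: [1.3, 0.7, 4.9]
opening: 0.0415
finger_force: 26.0
```

```bash
cat > look.py <<'E'
from h import *
def show(y0,bx,split):
    for n in('wrist','top','scene'):
        im,d,K,T=grab(n); np.savez(n+'2.npz',im=im,d=d,K=K,T=T)
        q=cloud(d,K,T).reshape(-1,3); q=q[(abs(q[:,2]-.071)<.006)&(q[:,0]>.38)&(q[:,0]<.63)]
        a=q[(q[:,1]>split)&(q[:,1]<.26),:2]; 
        # drop points of arm inside slot
        print(n,len(a),fit(a,BOX,bx))
    s=env.sense();print(s['time_s'],s['tool_pos'],s['ee_rot'],s['ft_force'])
E
python3 - <<'E'
from look import *
show(0,[.523,.033,-.04],.02)
im=np.load('wrist2.npz')['im']; im2=np.load('top2.npz')['im'][120:260,200:480]
cv2.imwrite('pics/w2.png',np.hstack([im[...,::-1],cv2.resize(im2[...,::-1],(560,280))[:, :].repeat(1,0) if 0 else cv2.copyMakeBorder(cv2.resize(im2[...,::-1],(240,120)),0,300,0,0,cv2.BORDER_CONSTANT)]))
q=cloud(*[np.load('wrist2.npz')[k] for k in('d','K','T')]).reshape(-1,3)
q=q[(abs(q[:,2]-.072)<.005)&(q[:,1]<.018)&(abs(q[:,0]-.52)<.036)]
print('nose pts',len(q),q.min(0),q.max(0))
E
```

```text
Traceback (most recent call last):
  File "look.py", line 8, in show
    print(n,len(a),fit(a,BOX,bx))
                   ~~~^^^^^^^^^^
  File "h.py", line 32, in fit
    r=minimize(f,x0,method='Nelder-Mead',options=dict(initial_simplex=np.array(x0)+np.vstack([np.zeros(3),np.diag([.01,.01,.05])]),xatol=1e-5,fatol=1e-6))
  File "h.py", line 30, in f
    v=cv2.remap(sd.astype(np.float32),i[:,:1],i[:,1:],cv2.INTER_LINEAR)[:,0]
      ~~~~~~~~~^^^^^^^^^^^^^^^^^^^^^^^^^^^^^^^^^^^^^^^^^^^^^^^^^^^^^^^^
cv2.error: OpenCV(4.12.0) /io/opencv/modules/imgproc/src/imgwarp.cpp:1713: error: (-215:Assertion failed) dst.cols < SHRT_MAX && dst.rows < SHRT_MAX && src.cols < SHRT_MAX && src.rows < SHRT_MAX in function 'remap'
```

```bash
sed -i 's/^def fit(q,M,x0):/def fit(q,M,x0):\n    q=q[::1+len(q)\/\/20000]/' h.py
python3 - <<'E'
from look import *
show(0,[.523,.033,-.04],.02)
im=np.load('wrist2.npz')['im']; im2=np.load('top2.npz')['im'][120:260,200:480]
cv2.imwrite('pics/w2.png',np.hstack([im[...,::-1],cv2.copyMakeBorder(cv2.resize(im2[...,::-1],(240,120)),0,300,0,0,cv2.BORDER_CONSTANT)]))
q=cloud(*[np.load('wrist2.npz')[k] for k in('d','K','T')]).reshape(-1,3)
q=q[(abs(q[:,2]-.072)<.005)&(q[:,1]<.018)&(abs(q[:,0]-.52)<.036)]
if len(q): print('nose pts',len(q),q.min(0),q.max(0))
E
```

```text
wrist 61777 (array([ 0.52387011,  0.03382967, -0.02730827]), np.float64(3.550050735473633))
top 842 (array([ 0.51908258,  0.03605622, -0.03453403]), np.float64(0.2317318171262741))
scene 942 (array([ 0.52359148,  0.03476413, -0.0457518 ]), np.float64(2.9699485301971436))
4.65 [0.52915127 0.18729195 0.2003983 ] [-3.14032363  0.06297602 -0.0054108 ] [ 1.37143325 -0.90523257  5.99045537]
```

View pics/w2.png

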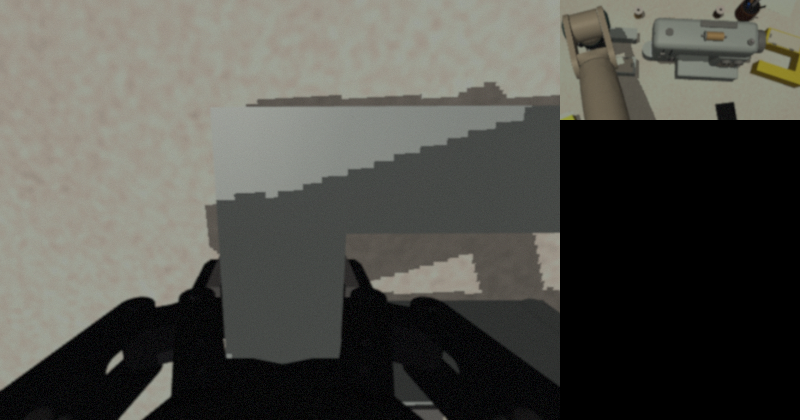

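Wrist: the bar is held centrally between the pads (285,300), and the leg edge at row 106 is parallel to the arm. Top and scene both put the slot line within about 1 mm of the arm line. Slide on in steps.

Request:
apply_moves --deltas '[{"tx":0,"ty":0.01,"tz":0,"rx":0,"ry":0,"rz":0,"gripper":30},{"tx":0,"ty":0.02,"tz":0,"rx":0,"ry":0,"rz":0,"gripper":30},{"tx":0,"ty":0.03,"tz":0,"rx":0,"ry":0,"rz":0,"gripper":30},{"tx":0,"ty":0.04,"tz":0,"rx":0,"ry":0,"rz":0,"gripper":30},{"tx":0,"ty":0.05,"tz":0,"rx":0,"ry":0,"rz":0,"gripper":30}]'

```text
time_s: 5.28
tool_pos: [0.5269, 0.1376, 0.2004]
ee_rot: [-3.139, 0.061, -0.005]
ft_force: [1.0, 4.7, 7.4]
opening: 0.0409
finger_force: 26.5
```

Request:
apply_moves --deltas '[{"tx":0,"ty":0.008,"tz":0,"rx":0,"ry":0,"rz":0,"gripper":30},{"tx":0,"ty":0.016,"tz":0,"rx":0,"ry":0,"rz":0,"gripper":30},{"tx":0,"ty":0.024,"tz":0,"rx":0,"ry":0,"rz":0,"gripper":30},{"tx":0,"ty":0.032,"tz":0,"rx":0,"ry":0,"rz":0,"gripper":30},{"tx":0,"ty":0.04,"tz":0,"rx":0,"ry":0,"rz":0,"gripper":30}]'

```text
time_s: 5.9
tool_pos: [0.5253, 0.0977, 0.2004]
ee_rot: [-3.139, 0.061, -0.005]
ft_force: [1.6, 5.8, 6.8]
opening: 0.0417
finger_force: 26.5
```

Run:
```python
from h import *
im,d,K,T=grab('wrist'); np.savez('w3.npz',im=im,d=d,K=K,T=T)
im2=grab('scene')[0]; im3=grab('top')[0][130:240,215:445]
a=np.vstack([cv2.resize(im2[80:300,170:450],(560,440)),]); b=cv2.resize(im,(240,180)); c=cv2.resize(im3,(240,115))
o=np.zeros((440,800,3),np.uint8); o[:,:560]=a; o[:180,560:]=b; o[190:305,560:]=c
cv2.imwrite('pics/s3.png',o[...,::-1]); s=env.sense(); print(s['tool_pos'],s['ee_rot'],s['ft_force'],s['torque'])
```

```text
[0.52537253 0.09711057 0.20038328] [-3.14070148  0.06226242 -0.0044973 ] [-0.93384868 -0.80785962  6.60318534] [-0.05957817  0.19463988 -0.01005567]
```

View pics/s3.png

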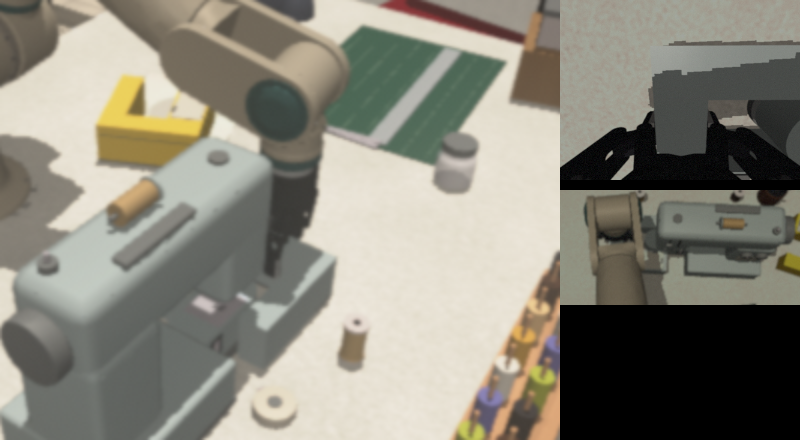

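The scene view shows the slot around the arm with the nose inside it, and no side force. Measure the nose in the wrist cloud for the remaining gap.

Run:
```python
from h import *
z=np.load('w3.npz'); d=z['d']; q=cloud(d,z['K'],z['T']); 
s=env.sense(); W=R.from_rotvec(s['ee_rot']).as_matrix()
l=(q-s['tool_pos'])@W   # tool coords
ok=(abs(q[...,2]-.071)<.006)
# print surface occupancy along rows: tool x vs tool y range
L=l[ok]
for x in np.arange(-.03,.09,.006):
    y=np.sort(L[abs(L[:,0]-x)<.001][:,1])
    if len(y)<5: continue
    g=np.where(np.diff(y)>.004)[0]; st=np.r_[y[0],y[g+1]]; en=np.r_[y[g],y[-1]]
    print(round(x,3),[(round(a,4),round(b,4)) for a,b in zip(st,en)])
for y in(.03,.04,.05,.06,.07):
    x=np.sort(L[abs(L[:,1]-y)<.001][:,0])
    if len(x)<5: continue
    g=np.where(np.diff(x)>.002)[0]; st=np.r_[x[0],x[g+1]]; en=np.r_[x[g],x[-1]]
    print('y',y,[(round(a,4),round(b,4)) for a,b in zip(st,en)])
```

```text
-0.024 [(np.float64(0.0978), np.float64(0.1016))]
-0.018 [(np.float64(-0.0059), np.float64(0.0049)), (np.float64(0.0903), np.float64(0.1005))]
-0.012 [(np.float64(-0.0221), np.float64(0.0196)), (np.float64(0.0868), np.float64(0.0993))]
-0.006 [(np.float64(-0.0239), np.float64(0.0212)), (np.float64(0.0852), np.float64(0.0979))]
-0.0 [(np.float64(-0.0239), np.float64(0.0214)), (np.float64(0.0841), np.float64(0.0963))]
0.006 [(np.float64(-0.0432), np.float64(-0.0381)), (np.float64(-0.0242), np.float64(0.0214)), (np.float64(0.0351), np.float64(0.0406)), (np.float64(0.0843), np.float64(0.0944))]
0.012 [(np.float64(-0.0534), np.float64(-0.0433)), (np.float64(-0.036), np.float64(0.0335)), (np.float64(0.0407), np.float64(0.051)), (np.float64(0.0861), np.float64(0.093))]
0.018 [(np.float64(-0.0224), np.float64(0.0194)), (np.float64(0.0898), np.float64(0.0936))]
0.024 [(np.float64(-0.0225), np.float64(0.0195))]
0.03 [(np.float64(-0.0225), np.float64(0.0195))]
0.036 [(np.float64(-0.0225), np.float64(0.0894))]
0.042 [(np.float64(-0.0224), np.float64(0.0874))]
0.048 [(np.float64(-0.0227), np.float64(0.0865))]
0.054 [(np.float64(-0.023), np.float64(0.0853))]
0.06 [(np.float64(-0.0228), np.float64(0.0838))]
0.066 [(np.float64(-0.0227), np.float64(0.0824))]
0.072 [(np.float64(-0.0228), np.float64(0.0805))]
y 0.03 [(np.float64(0.0121), np.float64(0.0148)), (np.float64(0.0337), np.float64(0.0737))]
y 0.04 [(np.float64(0.007), np.float64(0.0085)), (np.float64(0.0127), np.float64(0.0129)), (np.float64(0.0337), np.float64(0.0737))]
y 0.05 [(np.float64(-0.0398), np.float64(-0.0347)), (np.float64(0.0124), np.float64(0.0131)), (np.float64(0.0334), np.float64(0.0737))]
y 0.06 [(np.float64(-0.0424), np.float64(-0.0395)), (np.float64(0.0343), np.float64(0.0738))]
y 0.07 [(np.float64(0.0339), np.float64(0.0738))]
```

Remaining travel is 61 mm; the slot centre sits 2 mm in -x relative to the nose. Advance 33 mm with a 2 mm side correction.

Request:
apply_moves --deltas '[{"tx":0.001,"ty":0.007,"tz":0,"rx":0,"ry":0,"rz":0,"gripper":30},{"tx":0.002,"ty":0.014,"tz":0,"rx":0,"ry":0,"rz":0,"gripper":30},{"tx":0.002,"ty":0.021,"tz":0,"rx":0,"ry":0,"rz":0,"gripper":30},{"tx":0.002,"ty":0.028,"tz":0,"rx":0,"ry":0,"rz":0,"gripper":30},{"tx":0.002,"ty":0.033,"tz":0,"rx":0,"ry":0,"rz":0,"gripper":30}]'

```text
time_s: 6.68
tool_pos: [0.5261, 0.0646, 0.2004]
ee_rot: [-3.139, 0.061, -0.005]
ft_force: [-0.5, 5.3, 6.2]
opening: 0.0415
finger_force: 26.5
```

```bash
cat > gap.py <<'E'
from h import *
s=env.sense(); im,d,K,T=grab('wrist'); q=cloud(d,K,T); W=R.from_rotvec(s['ee_rot']).as_matrix()
L=((q-s['tool_pos'])@W)[abs(q[...,2]-.071)<.006]
def seg(v,g0=.003):
    v=np.sort(v); g=np.where(np.diff(v)>g0)[0]; return [(round(float(a),4),round(float(b),4)) for a,b in zip(np.r_[v[0],v[g+1]],np.r_[v[g],v[-1]])] if len(v) else 0
for x in(-.018,-.012,-.006,0,.006,.012,.018,.024,.05): print(x,seg(L[abs(L[:,0]-x)<.001][:,1]))
for y in(0,.04,.06): print('y',y,seg(L[abs(L[:,1]-y)<.001][:,0]))
print(s['time_s'],s['tool_pos'],s['ee_rot'],s['ft_force'])
E
python3 gap.py
```

```text
-0.018 [(-0.0055, 0.0053), (0.0609, 0.0639), (0.0906, 0.1005)]
-0.012 [(-0.0212, 0.0203), (0.0574, 0.0595), (0.0827, 0.0992)]
-0.006 [(-0.023, 0.0222), (0.0749, 0.0975)]
0 [(-0.0232, 0.0222), (0.067, 0.0968)]
0.006 [(-0.0423, -0.0372), (-0.0235, 0.0224), (0.037, 0.0374), (0.0553, 0.0948)]
0.012 [(-0.0523, -0.0424), (-0.0351, 0.0343), (0.0413, 0.0518), (0.0555, 0.0932)]
0.018 [(-0.0216, 0.0203), (0.0597, 0.0925)]
0.024 [(-0.0218, 0.0203), (0.0658, 0.0914)]
0.05 [(-0.0219, 0.0869)]
y 0 [(-0.0185, 0.0734)]
y 0.04 [(0.0071, 0.0086), (0.0337, 0.0737)]
y 0.06 [(-0.043, -0.0381), (-0.0171, -0.0122), (0.0054, 0.019), (0.034, 0.0737)]
6.675 [0.52606526 0.06463603 0.20040203] [-3.13942602  0.06137381 -0.00495211] [-0.53626496  5.29125322  6.17030394]
```

r ≈ 31 mm and centred within about 2 mm. Let go just wide enough, lift, and step behind the end face.

Request:
apply_moves --deltas '[{"tx":0,"ty":0,"tz":0,"rx":0,"ry":0,"rz":0,"gripper":66},{"tx":0,"ty":0,"tz":0,"rx":0,"ry":0,"rz":0,"gripper":66},{"tx":0,"ty":0,"tz":0,"rx":0,"ry":0,"rz":0,"gripper":66},{"tx":0,"ty":0,"tz":-0.04,"rx":0,"ry":0,"rz":0,"gripper":66},{"tx":0,"ty":0,"tz":-0.075,"rx":0,"ry":0,"rz":0,"gripper":66}]'

```text
time_s: 7.35
tool_pos: [0.5254, 0.0643, 0.2744]
ee_rot: [3.141, -0.062, -0.001]
ft_force: [0.4, -0.3, 1.0]
opening: 0.0564
finger_force: 0.0
```

Request:
apply_moves --deltas '[{"tx":-0.001,"ty":-0.03,"tz":0,"rx":0,"ry":0,"rz":0,"gripper":0},{"tx":-0.001,"ty":-0.06,"tz":0,"rx":0,"ry":0,"rz":0,"gripper":0},{"tx":-0.001,"ty":-0.06,"tz":0,"rx":0,"ry":0,"rz":0,"gripper":0},{"tx":-0.001,"ty":-0.06,"tz":0,"rx":0,"ry":0,"rz":0,"gripper":0},{"tx":-0.001,"ty":-0.06,"tz":0,"rx":0,"ry":0,"rz":0,"gripper":0}]'

```text
time_s: 7.98
tool_pos: [0.527, 0.1235, 0.2735]
ee_rot: [3.141, -0.064, -0.0]
ft_force: [0.2, 0.5, -0.0]
opening: 0.0001
finger_force: 0.0
```

```bash
python3 gap.py
```

```text
-0.018 [(0.0376, 0.08), (0.1165, 0.1609)]
-0.012 [(0.0375, 0.0798), (0.1134, 0.1587)]
-0.006 [(0.0375, 0.0802), (0.1115, 0.1579)]
0 [(0.0375, 0.0796), (0.1111, 0.1556)]
0.006 [(0.0374, 0.0795), (0.1116, 0.1543)]
0.012 [(0.0373, 0.0794), (0.1131, 0.1535)]
0.018 [(0.0373, 0.0798), (0.1168, 0.1511)]
0.024 [(0.0373, 0.0792), (0.1225, 0.1511)]
0.05 [(0.0371, 0.1458)]
y 0 0
y 0.04 [(-0.0349, 0.0751)]
y 0.06 [(-0.0742, -0.067), (-0.0385, 0.0756)]
7.975 [0.526972   0.12351231 0.27354202] [ 3.14061920e+00 -6.37198066e-02 -4.43748656e-04] [ 0.16650804  0.48259437 -0.00351577]
```

Centred now (nose and slot both at 0), r = 28 mm, end face 37 mm ahead. Descend and approach.

Request:
apply_moves --deltas '[{"tx":0,"ty":0,"tz":0.04,"rx":0,"ry":0,"rz":0,"gripper":0},{"tx":0,"ty":0,"tz":0.078,"rx":0,"ry":0,"rz":0,"gripper":0},{"tx":0,"ty":0.006,"tz":0.078,"rx":0,"ry":0,"rz":0,"gripper":0},{"tx":0,"ty":0.012,"tz":0.078,"rx":0,"ry":0,"rz":0,"gripper":0},{"tx":0,"ty":0.017,"tz":0.078,"rx":0,"ry":0,"rz":0,"gripper":0}]'

```text
time_s: 8.65
tool_pos: [0.527, 0.1068, 0.1979]
ee_rot: [-3.14, 0.063, -0.006]
ft_force: [0.8, 2.9, 2.0]
opening: -0.0
finger_force: 0.0
```

Request:
apply_moves --deltas '[{"tx":0,"ty":0.003,"tz":0,"rx":0,"ry":0,"rz":0,"gripper":0},{"tx":0,"ty":0.006,"tz":0,"rx":0,"ry":0,"rz":0,"gripper":0},{"tx":0,"ty":0.009,"tz":0,"rx":0,"ry":0,"rz":0,"gripper":0},{"tx":0,"ty":0.012,"tz":0,"rx":0,"ry":0,"rz":0,"gripper":0}]'

```text
time_s: 9.15
tool_pos: [0.5267, 0.0968, 0.1986]
ee_rot: [-3.136, 0.06, -0.009]
ft_force: [-0.4, 16.9, 10.9]
opening: -0.0002
finger_force: 7.3
```

```bash
python3 gap.py | grep -v '^y'
python3 - <<'E'
from h import *
im,d,K,T=grab('wrist'); im2=grab('scene')[0]
o=np.zeros((420,800,3),np.uint8); o[:,:400]=cv2.resize(im[:,80:480],(400,420)); o[:330,400:]=cv2.resize(im2[130:270,240:410],(400,330))
cv2.imwrite('pics/s4.png',o[...,::-1])
E
```

```text
-0.018 [(0.0425, 0.0435), (0.0894, 0.0996)]
-0.012 [(-0.0028, -0.0025), (0.0351, 0.0418), (0.0864, 0.098)]
-0.006 [(-0.0341, -0.0324), (-0.0045, -0.0021), (0.0011, 0.0035), (0.0313, 0.0346), (0.0604, 0.0675), (0.0849, 0.0967)]
0 [(-0.0041, -0.002), (0.0011, 0.0031), (0.05, 0.0674), (0.0848, 0.0953)]
0.006 [(-0.0206, -0.0191), (-0.003, -0.002), (0.0011, 0.0021), (0.0201, 0.0201), (0.0392, 0.0671), (0.0856, 0.0941)]
0.012 [(-0.0346, -0.0204), (-0.0152, -0.0026), (0.0017, 0.0142), (0.0193, 0.0673), (0.0876, 0.0924)]
0.018 [(0.0251, 0.0678), (0.0918, 0.0954)]
0.024 [(0.0252, 0.068)]
0.05 [(0.0253, 0.0856)]
9.15 [0.52674437 0.09681604 0.19863224] [-3.13643544  0.06049315 -0.00896862] [-0.43769637 16.88744798 10.91040189]
```

View pics/s4.png

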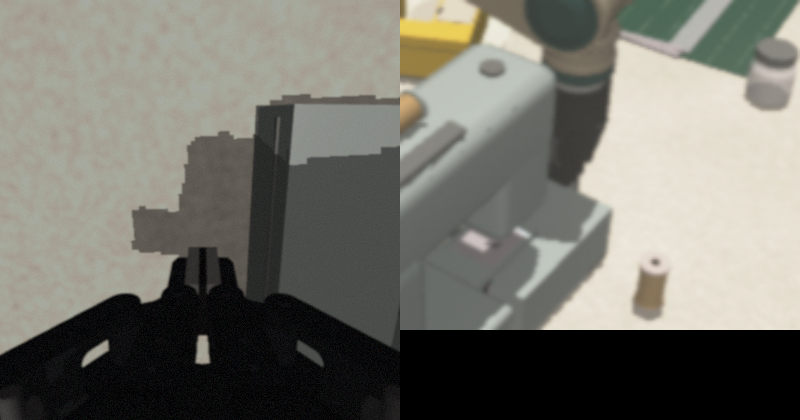

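The wrist view shows the end face 25 mm ahead of the tool and the fingers touching it; the gap to the nose gives r ≈ 14 mm at 17 N, so the beads are riding onto the rollers as expected. Continue in small steps.

Request:
apply_moves --deltas '[{"tx":0,"ty":0.001,"tz":0,"rx":0,"ry":0,"rz":0,"gripper":0},{"tx":0,"ty":0.002,"tz":0,"rx":0,"ry":0,"rz":0,"gripper":0},{"tx":0,"ty":0.003,"tz":0,"rx":0,"ry":0,"rz":0,"gripper":0},{"tx":0,"ty":0.004,"tz":0,"rx":0,"ry":0,"rz":0,"gripper":0}]'

```text
time_s: 9.8
tool_pos: [0.5267, 0.0931, 0.1988]
ee_rot: [-3.136, 0.06, -0.01]
ft_force: [1.0, 14.8, 9.4]
opening: 0.0002
finger_force: 6.3
```

r ≈ 10 mm, at the peak and falling slightly.

Request:
apply_moves --deltas '[{"tx":0,"ty":0.001,"tz":0,"rx":0,"ry":0,"rz":0,"gripper":0},{"tx":0,"ty":0.002,"tz":0,"rx":0,"ry":0,"rz":0,"gripper":0},{"tx":0,"ty":0.003,"tz":0,"rx":0,"ry":0,"rz":0,"gripper":0}]'

```text
time_s: 10.18
tool_pos: [0.5266, 0.0895, 0.1987]
ee_rot: [-3.138, 0.061, -0.01]
ft_force: [1.0, 9.9, 10.7]
opening: -0.0
finger_force: 5.4
```

Request:
apply_moves --deltas '[{"tx":0,"ty":0.001,"tz":0,"rx":0,"ry":0,"rz":0,"gripper":0},{"tx":0,"ty":0.002,"tz":0,"rx":0,"ry":0,"rz":0,"gripper":0}]'

```text
time_s: 10.42
tool_pos: [0.5266, 0.087, 0.1987]
ee_rot: [-3.139, 0.061, -0.01]
ft_force: [0.4, 5.9, 10.9]
opening: -0.0002
finger_force: 4.9
```

```bash
python3 gap.py | grep -v '^y'
```

```text
-0.018 [(0.0427, 0.0433), (0.0795, 0.0797), (0.0835, 0.0997)]
-0.012 [(0.0015, 0.0015), (0.0343, 0.0414), (0.0763, 0.0984)]
-0.006 [(-0.0345, -0.0326), (-0.0044, -0.0021), (0.0011, 0.0035), (0.0314, 0.0347), (0.0603, 0.0672), (0.0745, 0.097)]
0 [(-0.0041, -0.002), (0.0011, 0.0034), (0.05, 0.0677), (0.0751, 0.0954)]
0.006 [(-0.0209, -0.0173), (-0.003, -0.002), (0.0011, 0.0021), (0.0172, 0.0199), (0.0386, 0.0679), (0.0756, 0.0939)]
0.012 [(-0.0348, -0.0203), (-0.0152, -0.0026), (0.0017, 0.0141), (0.0193, 0.068), (0.0779, 0.0922)]
0.018 [(0.0253, 0.0682), (0.0818, 0.0918)]
0.024 [(0.0253, 0.068), (0.089, 0.0947)]
0.05 [(0.0257, 0.0853)]
10.425 [0.52655627 0.08702651 0.19870576] [-3.13903027  0.06103107 -0.00967222] [ 0.44390166  5.91553621 10.92257297]
```

r ≈ 4 mm, force falling. Nudge on.

Request:
apply_moves --deltas '[{"tx":0,"ty":0.001,"tz":0,"rx":0,"ry":0,"rz":0,"gripper":0},{"tx":0,"ty":0.002,"tz":0,"rx":0,"ry":0,"rz":0,"gripper":0}]'

```text
time_s: 10.72
tool_pos: [0.5265, 0.0847, 0.1987]
ee_rot: [-3.14, 0.061, -0.01]
ft_force: [1.5, 4.7, 10.7]
opening: -0.0
finger_force: 4.4
```

```bash
python3 gap.py | grep -v '^y'
```

```text
-0.018 [(0.0429, 0.0429), (0.0835, 0.0996)]
-0.012 [(-0.0027, -0.0025), (0.0015, 0.0015), (0.0342, 0.0413), (0.0736, 0.0991)]
-0.006 [(-0.0347, -0.0325), (-0.0044, -0.0021), (0.0011, 0.0035), (0.0314, 0.0343), (0.0607, 0.0682), (0.0726, 0.0969)]
0 [(-0.0043, -0.0021), (0.0011, 0.0034), (0.0494, 0.068), (0.0725, 0.096)]
0.006 [(-0.02, -0.0175), (-0.003, -0.002), (0.0011, 0.0021), (0.0167, 0.0208), (0.0393, 0.0676), (0.073, 0.0943)]
0.012 [(-0.0354, -0.0205), (-0.0151, -0.0026), (0.0017, 0.0144), (0.0196, 0.0677), (0.0748, 0.0933)]
0.018 [(0.0254, 0.0676), (0.079, 0.0918)]
0.024 [(0.0254, 0.0681), (0.0859, 0.0928)]
0.05 [(0.0258, 0.0855)]
10.725 [0.5264811  0.08471848 0.19869598] [-3.13973002  0.06148582 -0.00954839] [ 1.51988285  4.68459824 10.67590854]
```

Request:
apply_moves --deltas '[{"tx":0,"ty":0.001,"tz":0,"rx":0,"ry":0,"rz":0,"gripper":0},{"tx":0,"ty":0.0015,"tz":0,"rx":0,"ry":0,"rz":0,"gripper":0}]'

```text
time_s: 11.02
tool_pos: [0.5264, 0.0833, 0.1987]
ee_rot: [-3.139, 0.062, -0.01]
ft_force: [0.8, 7.1, 10.2]
opening: 0.0002
finger_force: 4.6
```

Request:
apply_moves --deltas '[{"tx":0,"ty":0.0005,"tz":0,"rx":0,"ry":0,"rz":0,"gripper":0},{"tx":0,"ty":0.001,"tz":0,"rx":0,"ry":0,"rz":0,"gripper":0}]'

```text
time_s: 11.28
tool_pos: [0.5264, 0.0829, 0.1987]
ee_rot: [-3.138, 0.061, -0.01]
ft_force: [0.7, 12.6, 10.0]
opening: -0.0001
finger_force: 5.6
```

The force is now rising without motion, so it is against the shoulder. Back off, lift and check.

Request:
apply_moves --deltas '[{"tx":0,"ty":-0.006,"tz":0,"rx":0,"ry":0,"rz":0,"gripper":0},{"tx":0,"ty":-0.025,"tz":-0.01,"rx":0,"ry":0,"rz":0,"gripper":0},{"tx":0,"ty":-0.045,"tz":-0.05,"rx":0,"ry":0,"rz":0,"gripper":0},{"tx":0,"ty":-0.045,"tz":-0.1,"rx":0,"ry":0,"rz":0,"gripper":0},{"tx":0,"ty":-0.045,"tz":-0.1,"rx":0,"ry":0,"rz":0,"gripper":0}]'

```text
time_s: 11.9
tool_pos: [0.5277, 0.1278, 0.301]
ee_rot: [-3.14, 0.061, -0.014]
ft_force: [-0.1, 1.0, -0.4]
opening: 0.0002
finger_force: 0.0
```

```bash
python3 gap.py
python3 - <<'E'
from h import *
im=grab('wrist')[0]; im2=grab('scene')[0]
o=np.zeros((420,800,3),np.uint8); o[:,:400]=cv2.resize(im,(400,420)); o[:330,400:]=cv2.resize(im2[130:270,210:380],(400,330))
cv2.imwrite('pics/s5.png',o[...,::-1])
E
```

```text
-0.018 [(0.0696, 0.1113), (0.1196, 0.1812)]
-0.012 [(0.0697, 0.1124), (0.1169, 0.1796)]
-0.006 [(0.07, 0.1124), (0.1162, 0.179)]
0 [(0.07, 0.1122), (0.1159, 0.1781)]
0.006 [(0.0698, 0.1125), (0.1171, 0.1758)]
0.012 [(0.07, 0.1121), (0.1193, 0.1747)]
0.018 [(0.07, 0.1124), (0.1242, 0.1738)]
0.024 [(0.07, 0.1129), (0.1318, 0.1742)]
0.05 [(0.0706, 0.1689)]
y 0 0
y 0.04 0
y 0.06 0
11.9 [0.52770856 0.12778962 0.30100672] [-3.1395168   0.06094855 -0.01369189] [-0.09423635  1.03164313 -0.4034541 ]
```

View pics/s5.png

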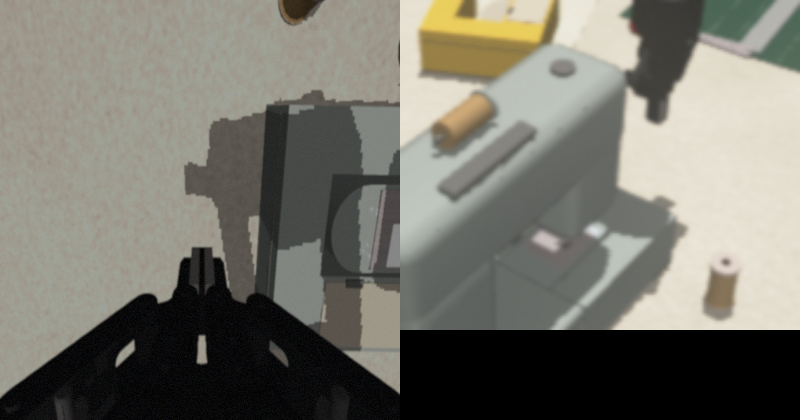

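The gap between bar and nose is about 3.6 mm (3 mm nominal). The scene crop shows the box flush with the machine base, and the gripper is clear, so I'll hand in.

```bash
python3 -c "
from station import env
print(env.close_job())"
```

```text
the job is handed in; nothing more can be done
None
```

The accessory box is pushed home on the free arm and released, and the job is handed in at about 12 s. By the last camera check it sits within about 1 mm of home; contact force stayed under about 17 N and I saw nothing else moved. I did not hear or measure the click itself, and the hand-in returned no verdict.

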